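Dress the plant stand: saucer, then pot

TASK

Get the narrow plant stand ready: slide the blue saucer across from the cedar staging onto the top of the stand, without lifting it, until it rests level and centred on the stand. Then set the small white plastic pot down gently, upright in the middle of the saucer, and let go. Leave everything else on the bench where it is.

Things in the scene. Friction and masses are not known exactly. Their poses are not given: they have to be found in the camera images.
- deck: low cedar staging fixed to the bench: a flat deck without lips, 180 mm along its x axis, 200 mm along its y axis, top surface 70 mm above the bench. Origin at the centre of its underside, on the bench. Its +y edge (100 mm from the origin) faces the stand.
- stand_top (a point): centre of the top of the narrow turned wooden plant stand, fixed to the bench beside the staging: a flat round disc 56 mm across, 68 mm above the bench (2 mm lower than the deck), with an open gap of 26 to 32 mm between the deck's edge and the disc; the foot is 90 mm across. z is up.
- saucer: blue glazed ceramic saucer, about 0.3 kg, standing on the deck: round, 124 mm across the rim, 24 mm high, walls flaring out from a flat foot 84 mm across, wall 5 mm thick; its flat inner floor is about 76 mm across and 6 mm above its underside. Origin at the centre of its underside, z up. Too wide for most grippers; it slides freely when pushed at the rim with fingertips a few mm above the deck, and its foot bridges the gap.
- pot_c (a point): centre, half-way up (31 mm above its underside), of the empty white plastic plant pot, about 80 g, standing upright on the bench: round, 62 mm high, foot 42 mm across, tapering out to 50 mm, with an upright collar 58 mm across over its top 16 mm. z is up.
- pot: the same white pot; origin at the centre of its underside, z up.
- cloche: the upturned glass cloche, a clear bell 96 mm wide and 128 mm high with a ball knob; origin at the centre of its underside. A bystander.
- jar: a closed storage jar, 68 mm wide and 85 mm high; origin at the centre of its underside. A bystander.
- trowel: aluminium hand trowel lying flat, 275 mm long along its x axis, wooden handle to -x, blade 70 mm wide; origin on the bench near mid-length. A bystander.
- dibber: wooden dibber lying flat, 180 mm long along its x axis, 30 mm thick; origin on the bench below mid-length. A bystander.
- clay_pot: clay flower pot, 90 mm wide at the rim and 80 mm high, wider than the white one; origin at the centre of its underside. A bystander.
- mug: white ceramic mug with a handle, 80 mm wide and 90 mm high; origin at the centre of its underside. A bystander.
Mind the look-alikes: they are no part of the job. What is shaped like the part that bears stand_top but red is not meant.

How it is judged:
By the outcome, as a careful person would: the job done as asked, in the order asked, and still so for the second after the job is handed in, with the robot touching nothing.
It also fails if it takes over 64 s, if anything falls off the work surface, if the arm or the gripper's body presses on something with over 40 N, if the wrist force passes 120 N, or if a joint passes its speed limit or range.

ROBOT

A 7-joint arm with a two-finger parallel gripper is mounted at the origin on the work surface. World frame = base frame: x ahead of the robot, y to its left, z up, the work surface at z = 0. Lengths are in mm, angles in degrees, forces in N, time in s.
With the tool pointing down it reaches from about 400 to 850 mm from the base axis. Payload 4.5 kg.
Tool frame: the origin (TCP) lies midway between the tips of the shut fingers; the grasp point (between the pads) lies behind it (ctrl.pinch_z is the z of the grasp point in the tool frame, in mm); z points along the fingers, y is the line along which they close (so a half turn about z gives the same grasp; the last joint's range is limited). The gripper opens to 85 mm and grips with 20 to 120 N. Pads are 22 mm wide; open, the fingers measure 114 mm over their backs; the gripper's body (76 mm by 85 mm) begins 54 mm behind the grasp point. The pads swing forward as they close: fully open they stand 13 mm farther back than shut.
Start: joints at [-73.694, 39.483, -11.15, 89.685, 9.013, 51.709, -12.324], TCP at [155.091, 605.476, 231.317] pointing down, gripper open.
Joint ranges: [-172.22, 172.22], [-26.19, 119.32], [-84.43, 86.54], [7.71, 146.69], [-57.33, 237.33], [2.42, 119.75], [-152.13, 152.13]. Speed limits (degrees/s): [147.25, 147.25, 180, 180, 180, 180, 180].

INTERFACE

Orientations are given as [roll, pitch, yaw] about the fixed x, y, z axes, in that order (R = Rz(yaw) Ry(pitch) Rx(roll)).
In Python, from workcell import ctrl gives the robot as it stands. The module is installed in compiled form; this text tells all that it offers.
- The arm moves only by the shell command python3 -m crank 'ROWS' [OPENING] [FORCE]. ROWS is JSON, a list of rows, each a list of 2 entries, a list of its own where there are three numbers: the shift along the tool's x, y, z in m, then the turn, a rotation vector about the tool's x, y, z in units of 5 degrees (1.0 is 5 degrees). A call has 1 to 20 rows; each row shifts and turns the commanded pose from where the row before left it, along the tool's axes as they then stand; what a row does not reach is not made up. A row lasts 1/12 s, in which the tool goes at most 41.7 mm and 7.16 degrees, less where a joint would pass 70% of its speed; a pose out of reach is approached as far as the arm can. A call is refused whole if a number of a shift passes 0.0417 or a number of a turn 1, either way. A call with a gripper value outside its range is refused whole. OPENING is the opening, from 0 (shut) to 1 (fully open), set as the call begins (- or left out, the last holds). The fingers move at their own pace and stop on an object; FORCE is the grip in N (left out, the last holds). Time passes only in rows, so rows that do not move let the fingers close. It gives the time, the measured TCP pose, the force, the opening and the grip force at its end, in the units of the state.
- ctrl.read_state(): the state, without advancing time (a new reading comes with each control period).
- ctrl.camera(name): name is "side" or "top"; returns the picture (400x640x3 uint8, red, green, blue); there is no depth.
- ctrl.camera_info(name): a dict with "fx", "fy", "cx", "cy" (pixels), "world_to_cam" (4x4, takes a point from world to camera coordinates). Camera axes: x right, y up, looking along -z (the intrinsics and any distortion apply to the point x, -y, -z); pixel columns grow to the right and rows downward; lengths in mm; the calibration is good to about 2 mm. A picture is of the moment at which its call begins. camera_info takes no time and is no camera call.
- ctrl.hand_in(): hands the job in; it is judged then, once.
The state is a dict: "time_s": time; "joints": joint angles; "qd": joint speeds; "joint_torque": joint torques, N m; "tool_pos": TCP position; "orientation": TCP orientation; "contact_force": force on the tool from outside, world axes, zero at the start; "moment": the same for the moment, N m; "finger_gap": opening from 0.0 (shut) to 1.0 (fully open); "gripper_force": force on a finger pad.
Only numpy, scipy, OpenCV 4.12 (cv2) and the standard library are available. Lean on these libraries where they do the work, as an engineer would, in place of code of your own. Each camera call takes 0.05 s, during which the arm holds its last target. There are 200 camera calls.

## Working session

There is one attempt and no reset: what is moved stays moved. The work goes in short steps, Python scripts to look and compute and a shell command to move; the robot and the scene stay as the last step left them, time stands still between calls to the robot, and variables do not carry over. Pictures are saved under pics/ and viewed, at most 10 in all, crops included, and the job is handed in when it is done.

```bash
mkdir -p pics
python3 - <<'E'
from workcell import ctrl
import cv2
s=ctrl.read_state();print({k:s[k] for k in ("time_s","tool_pos","orientation","finger_gap","contact_force")},ctrl.pinch_z)
for n in("side","top"):
    cv2.imwrite(f"pics/{n}0.png",ctrl.camera(n)[:,:,::-1]);print(ctrl.camera_info(n))
E
```

```text
{'time_s': 0.0, 'tool_pos': array([154.99203398, 604.77764088, 230.45482077]), 'orientation': array([-1.79889970e+02,  8.44233390e-03,  1.65634734e+02]), 'finger_gap': 1.0017249604742002, 'contact_force': array([ 1.04468084,  0.54408072, -0.5780464 ])} -18.700000000000003
{'fx': 384.62815022051757, 'fy': 384.62815022051757, 'cx': 318.6125582873914, 'cy': 199.50990962133704, 'world_to_cam': array([[ 9.55577083e-01, -2.94638136e-01, -7.79791379e-03,
        -5.68591425e+02],
       [ 1.61853218e-01,  5.02447781e-01,  8.49323120e-01,
        -1.52068051e+02],
       [-2.46324937e-01, -8.12855827e-01,  5.27815716e-01,
        -1.03400838e+03],
       [ 0.00000000e+00,  0.00000000e+00,  0.00000000e+00,
         1.00000000e+00]])}
{'fx': 400.5190294979826, 'fy': 400.5190294979826, 'cx': 325.0516455564534, 'cy': 196.62714049023685, 'world_to_cam': array([[-4.78313413e-03, -9.99673626e-01, -2.50950693e-02,
         7.27778486e+00],
       [ 9.85170961e-01, -9.01490069e-03,  1.71338583e-01,
        -6.01951627e+02],
       [-1.71508892e-01, -2.39033981e-02,  9.84892546e-01,
        -1.12558500e+03],
       [ 0.00000000e+00,  0.00000000e+00,  0.00000000e+00,
         1.00000000e+00]])}
```

View pics/top0.png

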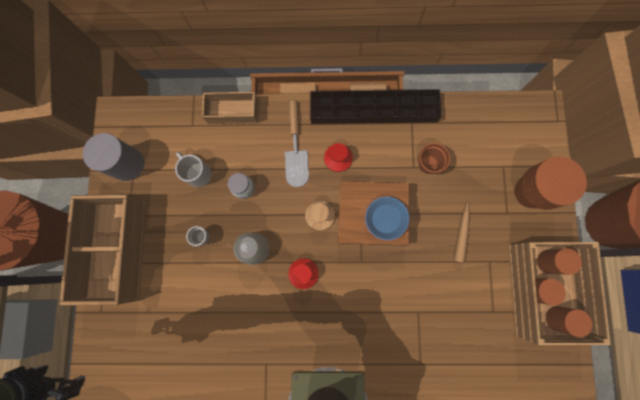

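View pics/side0.png

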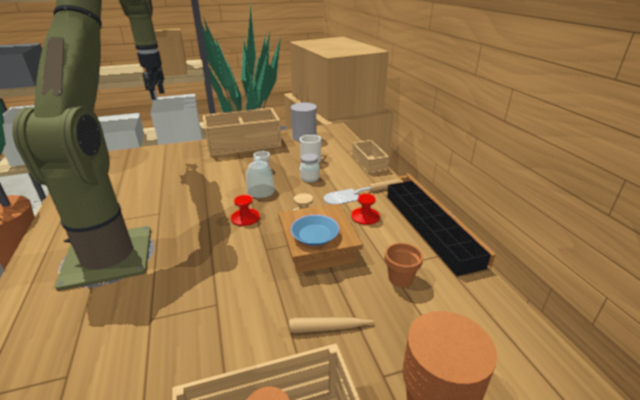

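The top view shows the blue saucer at (388,218) on the deck at (374,212), and the wooden stand at (320,215). Red decoys are at (338,157) and (304,273). The small white pot is at (197,236), the cloche at (251,248), the jar at (240,185) and the mug at (192,169). The side view agrees, with the pot half hidden behind the cloche at (261,157).

```bash
cat > h.py <<'E'
import numpy as np,cv2
from workcell import ctrl
def ray(n,u,v,z):
    c=ctrl.camera_info(n);M=np.array(c["world_to_cam"]);R,t=M[:3,:3],M[:3,3]
    d=R.T@np.array([(u-c["cx"])/c["fx"],-(v-c["cy"])/c["fy"],-1]);o=-R.T@t
    return (o+d*(z-o[2])/d[2])
def proj(n,p):
    c=ctrl.camera_info(n);M=np.array(c["world_to_cam"]);q=M[:3,:3]@np.array(p)+M[:3,3]
    return np.array([c["cx"]+c["fx"]*q[0]/-q[2],c["cy"]-c["fy"]*q[1]/-q[2]])
def circ(n,m,z):
    """largest contour -> world circle at height z: centre, diameter"""
    c=max(cv2.findContours(m.astype(np.uint8),0,cv2.CHAIN_APPROX_NONE)[0],key=cv2.contourArea)
    h=cv2.convexHull(c)[:,0]
    P=np.array([ray(n,u,v,z)[:2] for u,v in h],np.float32)
    (x,y),(a,b),_=cv2.fitEllipse(P); return np.round([x,y,a,b],1)
def blue(im):
    h=cv2.cvtColor(im,cv2.COLOR_RGB2HSV);return (h[...,0]>95)&(h[...,0]<125)&(h[...,1]>90)&(h[...,2]>50)
E
python3 - <<'E'
from h import *
for n in("top","side"):
    im=cv2.imread(f"pics/{n}0.png")[:,:,::-1].copy();b=blue(im)
    w=np.zeros_like(b); 
    if n=="top": w[180:260,350:425]=1
    else: w[200:260,270:360]=1
    print(n,"saucer",circ(n,b&w,94))
im=cv2.imread("pics/top0.png")
a=cv2.resize(im[140:280,170:430],None,fx=3,fy=3,interpolation=cv2.INTER_CUBIC);cv2.imwrite("pics/c1.png",a)
for k,(u,v) in dict(stand=(320,215),pot=(196,236),cloche=(251,248),jar=(240,185)).items():
    print(k,ray("top",u,v,dict(stand=68,pot=62,cloche=100,jar=85)[k]).round(1))
E
```

```text
top saucer [ 535.8 -178.3   97.5  106.5]
side saucer [ 531.  -175.4  114.2  120.9]
stand [545.7  17.5  68. ]
pot [488.2 376.4  62. ]
cloche [451.1 207.8 100. ]
jar [632.6 247.7  85. ]
```

View pics/c1.png

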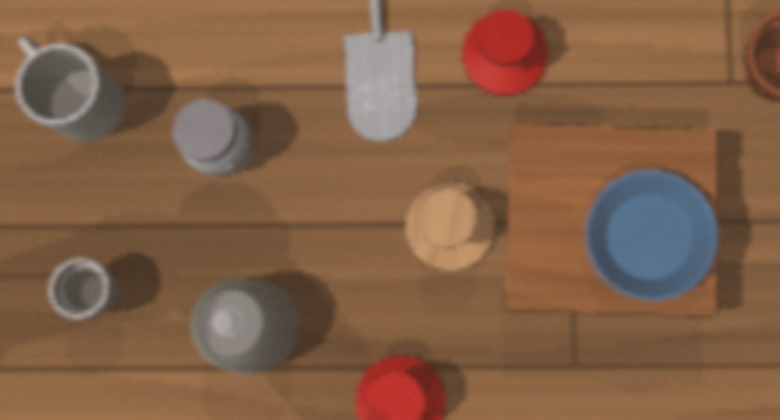

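Run:
```python
from h import *
f=lambda u,v,z:ray("top",u/3+170-.33,v/3+140-.33,z).round(1)
for k,a in dict(saucer=(652,234,94),sl=(585,234,94),sr=(718,234,94),st=(652,168,94),sb=(652,300,94),disc=(448,217,68),dl=(420,217,68),dr=(477,217,68),foot=(450,226,4),fl=(405,226,4),fr=(497,226,4),d1=(510,125,70),d2=(716,128,70),d3=(714,316,70),d4=(506,309,70),pot=(80,288,62),pl=(48,288,62),pr=(112,288,62),pt=(80,257,62),pb=(80,318,62),clk=(233,320,128),red1=(506,36,68),red2=(400,393,68)).items(): print(k,f(*a))
im=cv2.imread("pics/top0.png")
h=cv2.cvtColor(im,cv2.COLOR_BGR2HSV)
for n,x,y in(("disc",319,212),("rim",306,217),("deck",350,200),("bench",335,235)):print(n,h[y,x])
print([proj("side",p).round(0) for p in((540,17,68),(488,376,62),(535,-175,94))])
s=cv2.imread("pics/side0.png");a=cv2.resize(s[140:280,200:400],None,fx=4,fy=4,interpolation=cv2.INTER_CUBIC);cv2.imwrite("pics/c2.png",a)
```

```text
saucer [ 533.3 -171.    94. ]
sl [ 533.8 -108.7   94. ]
sr [ 532.9 -232.2   94. ]
st [ 595.8 -172.9   94. ]
sb [ 472.  -169.1   94. ]
disc [554.4  20.4  68. ]
dl [554.6  47.3  68. ]
dr [554.2  -7.5  68. ]
foot [553.8  20.9   4. ]
fl [554.2  66.5   4. ]
fr [553.4 -26.7   4. ]
d1 [643.7 -40.1  70. ]
d2 [ 638.7 -238.9   70. ]
d3 [ 458.2 -229.8   70. ]
d4 [466.  -34.4  70. ]
pot [489.1 375.5  62. ]
pl [489.4 406.6  62. ]
pr [488.9 344.4  62. ]
pt [519.1 377.   62. ]
pb [460.4 374.   62. ]
clk [454.3 212.  128. ]
red1 [733.7 -37.2  68. ]
red2 [388.3  65.8  68. ]
disc [ 16 114 192]
rim [ 15 114 186]
deck [ 12 148 157]
bench [ 15 128 128]
[array([299., 199.]), array([261., 154.]), array([316., 229.])]
```

View pics/c2.png

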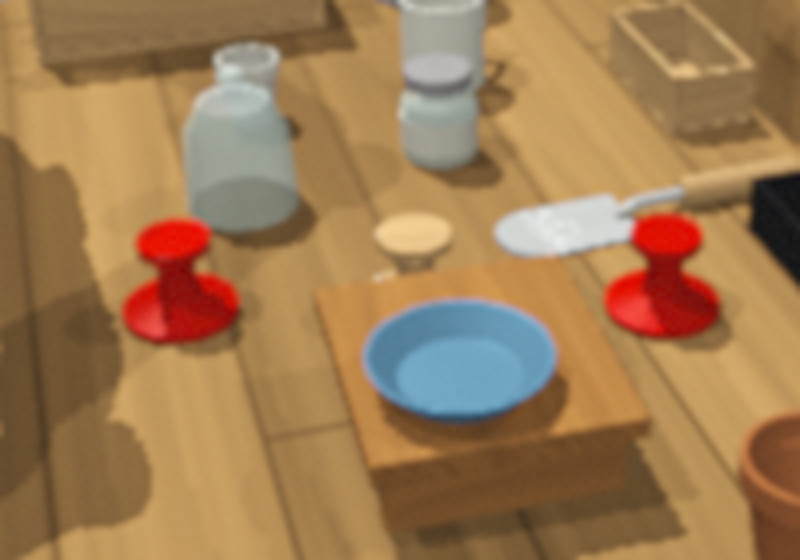

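The side crop shows the stand disc at (303,198), the saucer rim centred at about (314.5,229) and the pot mouth at (261.5,154). The stand disc and foot rays from the top view agree with each other.

Run:
```python
from h import *
f=lambda u,v,z:ray("side",u/4+200-.37,v/4+140-.37,z).round(1)
for k,a in dict(disc=(414,234,68),dl=(375,234,68),dr=(453,234,68),saucer=(459,358,94),sL=(363,358,94),sR=(556,358,94),pot=(247,58,62),dk1=(318,290,70),dk2=(562,262,70),dk3=(645,424,70),dk4=(372,468,70)).items(): print(k,f(*a))
```

```text
disc [552.7  17.9  68. ]
dl [524.9  26.8  68. ]
dr [580.4   8.9  68. ]
saucer [ 530.3 -176.    94. ]
sL [ 472.5 -157.5   94. ]
sR [ 588.6 -194.7   94. ]
pot [489.1 375.4  62. ]
dk1 [467.9 -37.1  70. ]
dk2 [643.6 -55.3  70. ]
dk3 [ 629.4 -245.7   70. ]
dk4 [ 458.2 -234.9   70. ]
```

```bash
python3 -m crank '[[[0,0,0],[0,0,1]],[[0,0,0],[0,0,1]],[[0,0,0],[0,0,1]],[[0,0,0],[0,0,1]],[[0,0,0],[0,0,1]],[[0,0,0],[0,0,1]],[[0,0,0],[0,0,1]],[[0,0,0],[0,0,1]],[[0,0,0],[0,0,1]],[[0,0,0],[0,0,1]],[[0,0,0],[0,0,1]],[[0,0,0],[0,0,1]],[[0,0,0],[0,0,1]],[[0,0,0],[0,0,1]],[[0,0,0],[0,0,1]],[[0,0,0],[0,0,1]],[[0,0,0],[0,0,0.36]],[[0,0,0],[0,0,0]]]' 1 40
cat >> h.py <<'E'
def rel(p):
    from scipy.spatial.transform import Rotation as R
    s=ctrl.read_state();r=R.from_euler("xyz",s["orientation"],degrees=True)
    return r.inv().apply(np.array(p)-s["tool_pos"]).round(1),s["orientation"].round(2),s["joints"].round(0),s["time_s"]
E
python3 -c "
from h import *
print(rel((500,250,230)),rel((524.5,-246,130)))"
```

```text
time_s: 1.6
tool_pos: [154.8, 605.3, 230.9]
orientation: [180.0, 0.0, 83.9]
contact_force: [0.2, 0.5, -0.5]
finger_gap: 1.0
gripper_force: 0.0
(array([-316.4,  381.2,    1.2]), array([1.7999e+02, 5.0000e-02, 8.3870e+01]), array([-87.,  40.,  13.,  90., -11.,  51., -76.]), 1.6) (array([-806.8,  458.5,  101.6]), array([1.7999e+02, 5.0000e-02, 8.3870e+01]), array([-87.,  40.,  13.,  90., -11.,  51., -76.]), 1.6)
```

```bash
python3 -m crank '[[[-0.032,0.038,0],[0,0,0]],[[-0.032,0.038,0],[0,0,0]],[[-0.032,0.038,0],[0,0,0]],[[-0.032,0.038,0],[0,0,0]],[[-0.032,0.038,0],[0,0,0]],[[-0.032,0.038,0],[0,0,0]],[[-0.032,0.038,0],[0,0,0]],[[-0.032,0.038,0],[0,0,0]],[[-0.032,0.038,0],[0,0,0]],[[-0.032,0.038,0],[0,0,0]]]'
python3 -m crank '[[[-0.035,0.005,0],[0,0,0]],[[-0.035,0.005,0],[0,0,0]],[[-0.035,0.005,0],[0,0,0]],[[-0.035,0.005,0],[0,0,0]],[[-0.035,0.005,0],[0,0,0]],[[-0.035,0.005,0],[0,0,0]],[[-0.035,0.005,0],[0,0,0]],[[-0.035,0.005,0],[0,0,0]],[[-0.035,0.005,0],[0,0,0]],[[-0.035,0.005,0],[0,0,0]],[[-0.035,0.005,0],[0,0,0]],[[-0.035,0.005,0],[0,0,0]],[[-0.035,0.005,0],[0,0,0]],[[-0.035,0.005,0],[0,0,0]],[[0,0,0],[0,0,0]],[[0,0,0],[0,0,0]]]'
python3 -c "
from h import *
print(rel((524.5,-250,62)))"
```

```text
time_s: 2.43
tool_pos: [444.2, 302.7, 231.4]
orientation: [-180.0, -0.0, 84.0]
contact_force: [0.8, 0.4, -0.6]
finger_gap: 0.999
gripper_force: 0.0
time_s: 3.77
tool_pos: [459.6, -193.0, 231.2]
orientation: [180.0, 0.1, 83.6]
contact_force: [0.9, 1.1, 0.5]
finger_gap: 1.003
gripper_force: 0.0
(array([-49.3,  70.8, 169.3]), array([1.7998e+02, 5.0000e-02, 8.3620e+01]), array([ 15.,  30.,   5., 112.,  -4.,  38.,  15.]), 3.7667)
```

```bash
python3 -m crank '[[[-0.014,0.018,0],[0,0,0]],[[-0.014,0.018,0],[0,0,0]],[[-0.014,0.018,0],[0,0,0]],[[-0.011,0.017,0],[0,0,0]],[[0,0,0.03],[0,0,0]],[[0,0,0.03],[0,0,0]],[[0,0,0.03],[0,0,0]],[[0,0,0.03],[0,0,0]],[[0,0,0],[0,0,0]],[[0,0,0],[0,0,0]],[[0,0,0],[0,0,0]]]'
python3 -c "
from h import *
print(rel((524.5,-250,63)))
im=ctrl.camera('side')[:,:,::-1];im2=ctrl.camera('top')[:,:,::-1]
f=lambda a:cv2.resize(a,(400*1,280),interpolation=cv2.INTER_CUBIC)
cv2.imwrite('pics/d1.png',np.hstack([f(im[150:290,220:420]),f(im2[140:280,280:480])]))"
```

```text
time_s: 4.68
tool_pos: [526.1, -250.1, 112.6]
orientation: [179.9, 0.0, 83.9]
contact_force: [-0.5, -0.3, 0.8]
finger_gap: 1.0
gripper_force: 0.0
(array([-0. , -1.7, 49.6]), array([179.89,   0.  ,  83.93]), array([ 19.,  46.,   3., 103.,  -4.,  31.,  19.]), 4.6833)
```

View pics/d1.png

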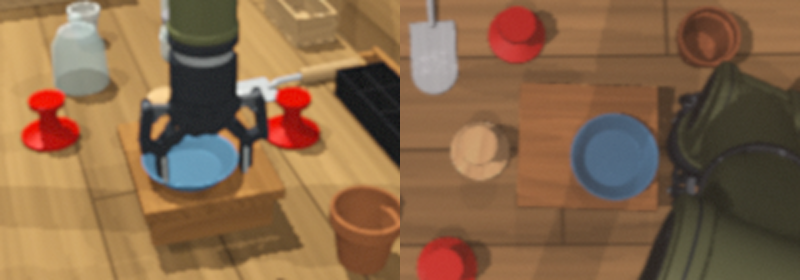

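Seen from the top and the side, the open fingers straddle the saucer's rear side, in line with the stand. I'll lower the tool and push.

```bash
python3 -m crank '[[[0,-0.002,0.017],[0,0,0]],[[0,0,0.017],[0,0,0]],[[0,0,0.015],[0,0,0]],[[0,0,0],[0,0,0]],[[0,0,0],[0,0,0]]]'
python3 -m crank '[[[0.005,0,0],[0,0,0]],[[0.005,0,0],[0,0,0]],[[0.005,0,0],[0,0,0]],[[0.005,0,0],[0,0,0]],[[0.005,0,0],[0,0,0]],[[0.005,0,0],[0,0,0]],[[0.005,0,0],[0,0,0]],[[0.005,0,0],[0,0,0]],[[0.005,0,0],[0,0,0]],[[0.005,0,0],[0,0,0]],[[0.005,0,0],[0,0,0]],[[0.005,0,0],[0,0,0]],[[0.005,0,0],[0,0,0]],[[0.005,0,0],[0,0,0]],[[0.004,0,0],[0,0,0]],[[0.002,0,0],[0,0,0]],[[0,0,0],[0,0,0]]]'
cat >> h.py <<'E'
def saucer(win=None):
    o=[]
    for n in("top","side"):
        im=ctrl.camera(n);hh=cv2.cvtColor(im,cv2.COLOR_RGB2HSV)
        b=(hh[...,0]>88)&(hh[...,0]<130)&(hh[...,1]>70)&(hh[...,2]>40)
        w=np.zeros_like(b);w[150:270,240:430]=1
        o.append(circ(n,b&w,94))
    return o
E
python3 -c "
from h import *
print(saucer(),rel((550,-37,63)))"
```

```text
time_s: 5.2
tool_pos: [523.4, -250.5, 63.2]
orientation: [179.9, 0.0, 83.8]
contact_force: [0.2, -0.4, 0.6]
finger_gap: 0.999
gripper_force: 0.0
time_s: 6.62
tool_pos: [531.3, -173.8, 62.2]
orientation: [-180.0, -0.0, 83.9]
contact_force: [0.9, -2.0, 1.0]
finger_gap: 1.002
gripper_force: 0.7
[array([ 542.3, -115.8,   98. ,  114.6]), array([ 538.9, -150. ,   74.6,   98.5])] (array([138.3,   4.1,  -0.7]), array([-1.7998e+02, -5.0000e-02,  8.3860e+01]), array([ 12.,  49.,   3., 109.,  -7.,  22.,  14.]), 6.7167)
```

```bash
python3 -m crank '[[[0.003,0,0],[0,0,0]],[[0.005,0.0002,0],[0,0,0]],[[0.006,0.0002,0],[0,0,0]],[[0.006,0.0002,0],[0,0,0]],[[0.006,0.0002,0],[0,0,0]],[[0.006,0.0002,0],[0,0,0]],[[0.006,0.0002,0],[0,0,0]],[[0.006,0.0002,0],[0,0,0]],[[0.006,0.0002,0],[0,0,0]],[[0.006,0.0002,0],[0,0,0]],[[0.006,0.0002,0],[0,0,0]],[[0.006,0.0002,0],[0,0,0]],[[0.006,0.0002,0],[0,0,0]],[[0.006,0,0],[0,0,0]],[[0.006,0,0],[0,0,0]],[[0.005,0,0],[0,0,0]],[[0.004,0,0],[0,0,0]],[[0.003,0,0],[0,0,0]],[[0.002,0,0],[0,0,0]],[[0,0,0],[0,0,0]]]'
python3 -c "
from h import *
print(saucer(),rel((547.4,-37.4,63)))
im=ctrl.camera('side')[:,:,::-1];im2=ctrl.camera('top')[:,:,::-1]
f=lambda a:cv2.resize(a,(400*1,280),interpolation=cv2.INTER_CUBIC)
cv2.imwrite('pics/d2.png',np.hstack([f(im[150:290,220:420]),f(im2[140:280,260:460])]))"
```

```text
time_s: 8.38
tool_pos: [544.4, -75.0, 62.3]
orientation: [180.0, -0.0, 83.9]
contact_force: [0.4, -2.3, 2.2]
finger_gap: 1.003
gripper_force: 1.6
[array([585.5,   0.9,  32.1,  73.6]), array([552.8, -46.6,  82.6, 105.8])] (array([37.9, -1.1, -0.7]), array([ 1.7999e+02, -4.0000e-02,  8.3850e+01]), array([  0.,  49.,   5., 110., -10.,  21.,   6.]), 8.4833)
```

View pics/d2.png

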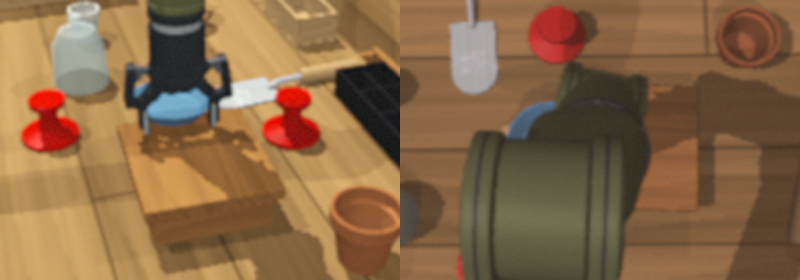

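The saucer is bridging the gap and still cradled by the fingers. I'll push 33 mm more, back off and measure.

```bash
python3 -m crank '[[[0.002,0,0],[0,0,0]],[[0.003,0,0],[0,0,0]],[[0.003,0,0],[0,0,0]],[[0.003,0,0],[0,0,0]],[[0.003,0,0],[0,0,0]],[[0.003,0,0],[0,0,0]],[[0.003,0,0],[0,0,0]],[[0.003,0,0],[0,0,0]],[[0.003,0,0],[0,0,0]],[[0.002,0,0],[0,0,0]],[[0.002,0,0],[0,0,0]],[[0.002,0,0],[0,0,0]],[[0.001,0,0],[0,0,0]],[[0,0,0],[0,0,0]],[[0,0,0],[0,0,0]]]'
python3 -c "
from h import *
print(rel((547.4,-37.4,63)))"
python3 -m crank '[[[-0.005,0,0],[0,0,0]],[[-0.01,0,0],[0,0,0]],[[-0.025,0,0],[0,0,0]],[[-0.035,0,0],[0,0,0]],[[-0.04,0,0],[0,0,0]],[[-0.04,0,-0.01],[0,0,0]],[[-0.04,0,-0.01],[0,0,0]],[[-0.03,0,0],[0,0,0]],[[0,0,0],[0,0,0]],[[0,0,0],[0,0,0]]]'
python3 -c "
from h import *
print(saucer(),rel((547.4,-37.4,63)))
im=ctrl.camera('side')[:,:,::-1];im2=ctrl.camera('top')[:,:,::-1]
f=lambda a:cv2.resize(a,(400,400),interpolation=cv2.INTER_CUBIC)
cv2.imwrite('pics/d3.png',np.hstack([f(im[160:260,250:350]),f(im2[160:260,270:370])]))"
```

```text
time_s: 9.83
tool_pos: [547.8, -42.7, 62.2]
orientation: [-180.0, -0.0, 83.8]
contact_force: [0.3, -0.7, -1.4]
finger_gap: 1.0
gripper_force: 0.7
(array([ 5.2, -1. , -0.8]), array([-1.800e+02, -1.000e-02,  8.384e+01]), array([ -3.,  49.,   5., 110., -11.,  21.,   4.]), 9.8333)
time_s: 10.67
tool_pos: [522.2, -270.6, 82.5]
orientation: [180.0, 0.1, 83.5]
contact_force: [0.4, 0.3, 0.4]
finger_gap: 1.004
gripper_force: 0.0
[array([554.9,   8.2, 115.4, 116.1]), array([536.4,   1.9,  76.3, 127. ])] (array([229.5,  -0.6,  19.4]), array([-1.7998e+02, -9.0000e-02,  8.3850e+01]), array([ 21.,  49.,   2., 103.,  -4.,  28.,  20.]), 10.7667)
```

View pics/d3.png

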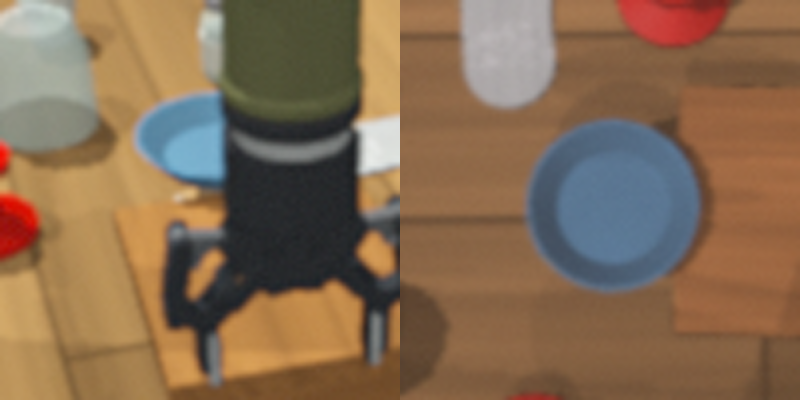

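```bash
python3 -c "
from h import *
g=lambda u,v,z:ray('top',(u-400)/4+270-.37,v/4+160-.37,z).round(1)
for a in((614,205.5,92),(527,205,92),(701,205,92),(614,119,92),(614,292,92),(613,206,74)):print(g(*a))
print(g(681,87,70),g(675,332,70))"
```

```text
[553.9   7.7  92. ]
[554.8  69.2  92. ]
[553.8 -53.6  92. ]
[616.    7.5  92. ]
[492.9   8.   92. ]
[556.   9.  74.]
[643.5 -40.7  70. ] [466.1 -34.5  70. ]
```

```bash
python3 -m crank '[[[0.03,0,0.01],[0,0,0]],[[0.04,0,0.01],[0,0,0]],[[0.04,0,0],[0,0,0]],[[0.04,0,0],[0,0,0]],[[0.03,0,0],[0,0,0]],[[0.02,0,0],[0,0,0]],[[0.01,0,0],[0,0,0]],[[0,0,0],[0,0,0]],[[0,0,0],[0,0,0]]]'
python3 -c "
from h import *
print(rel((548.5,-31.2,63)))"
```

```text
time_s: 11.62
tool_pos: [546.1, -58.0, 62.3]
orientation: [-180.0, 0.0, 83.9]
contact_force: [-0.3, -1.0, 1.1]
finger_gap: 0.996
gripper_force: 0.0
(array([27. , -0.5, -0.7]), array([-1.800e+02,  5.000e-02,  8.389e+01]), array([ -2.,  49.,   5., 110., -10.,  21.,   5.]), 11.6167)
```

```bash
python3 -m crank '[[[0.003,0,0],[0,0,0]],[[0.003,0,0],[0,0,0]],[[0.003,0,0],[0,0,0]],[[0.003,0,0],[0,0,0]],[[0.002,0,0],[0,0,0]],[[0.002,0,0],[0,0,0]],[[0.002,0,0],[0,0,0]],[[0.002,0,0],[0,0,0]],[[0.002,0,0],[0,0,0]],[[0.002,0,0],[0,0,0]],[[0.001,0,0],[0,0,0]],[[0.001,0,0],[0,0,0]],[[0.001,0,0],[0,0,0]],[[0,0,0],[0,0,0]],[[0,0,0],[0,0,0]]]'
python3 -m crank '[[[-0.005,0,0],[0,0,0]],[[-0.01,0,0],[0,0,0]],[[-0.025,0,0],[0,0,0]],[[-0.035,0,0],[0,0,0]],[[-0.04,0,0],[0,0,0]],[[-0.04,0,-0.01],[0,0,0]],[[-0.04,0,-0.02],[0,0,0]],[[-0.03,0,-0.03],[0,0,0]],[[0,0,-0.04],[0,0,0]],[[0,0,-0.04],[0,0,0]],[[0,0,0],[0,0,0]]]'
python3 -c "
from h import *
print(saucer(),rel((489,375,200)))
im=ctrl.camera('side')[:,:,::-1];im2=ctrl.camera('top')[:,:,::-1]
f=lambda a:cv2.resize(a,(400,400),interpolation=cv2.INTER_CUBIC)
cv2.imwrite('pics/d4.png',np.hstack([f(im[160:260,250:350]),f(im2[160:260,270:370])]))"
```

```text
time_s: 12.87
tool_pos: [549.1, -30.8, 62.3]
orientation: [180.0, -0.0, 83.8]
contact_force: [0.9, -1.4, 0.7]
finger_gap: 1.001
gripper_force: 0.6
time_s: 13.78
tool_pos: [528.8, -255.5, 207.8]
orientation: [179.2, 0.2, 83.6]
contact_force: [0.5, 0.4, 0.5]
finger_gap: 1.001
gripper_force: 0.0
[array([556.3,  20.6, 115.9, 116.6]), array([578.2,   6.5,  58.9, 130.4])] (array([ 619.8, -104.6,    1.1]), array([1.7978e+02, 5.0000e-02, 8.3780e+01]), array([ 19.,  38.,   4., 100.,  -4.,  42.,  19.]), 13.8833)
```

View pics/d4.png

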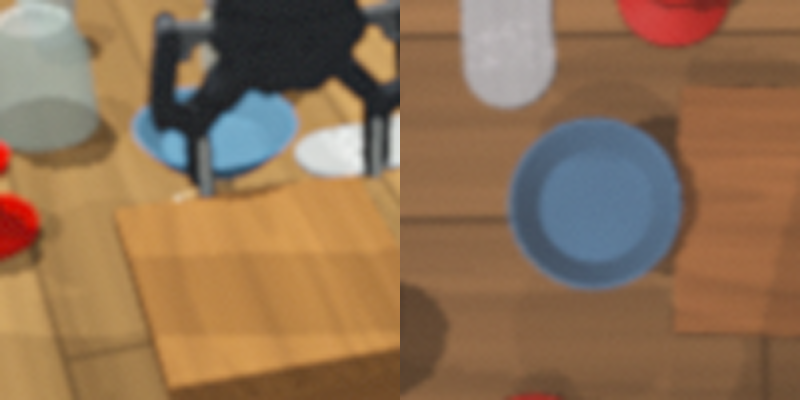

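The saucer is now at about (555,20), within 2 mm of the measured disc centre, and its rim looks level. Next is the pot.

```bash
python3 -m crank '[[[0.02,-0.003,0],[0,0,0]],[[0.039,-0.006,0],[0,0,0]],[[0.04,-0.007,0],[0,0,0]],[[0.04,-0.007,0],[0,0,0]],[[0.04,-0.007,0],[0,0,0]],[[0.04,-0.007,0],[0,0,0]],[[0.04,-0.007,0],[0,0,0]],[[0.04,-0.007,0],[0,0,0]],[[0.04,-0.007,0],[0,0,0]],[[0.04,-0.007,0],[0,0,0]],[[0.04,-0.007,0],[0,0,0]],[[0.04,-0.007,0],[0,0,0]],[[0.04,-0.007,0],[0,0,0]],[[0.04,-0.007,0],[0,0,0]],[[0.04,-0.007,0],[0,0,0]],[[0.035,-0.006,0],[0,0,0]],[[0.01,0,0],[0,0,0]],[[0,0,0],[0,0,0]],[[0,0,0],[0,0,0]]]'
python3 -c "
from h import *
print(rel((489.1,375.5,26)))"
```

```text
time_s: 15.57
tool_pos: [485.9, 379.6, 198.4]
orientation: [-179.9, 0.2, 83.9]
contact_force: [-0.2, -1.0, -1.0]
finger_gap: 1.002
gripper_force: 0.0
(array([ -3.1,   4. , 172.4]), array([-179.88,    0.2 ,   83.9 ]), array([-49.,  42.,  11.,  94., -10.,  46., -39.]), 15.5667)
```

```bash
python3 -m crank '[[[-0.003,0.004,0],[0,0,0]],[[0,0,0.02],[0,0,0]],[[0,0,0.025],[0,0,0]],[[0,0,0.025],[0,0,0]],[[0,0,0.025],[0,0,0]],[[0,0,0.02],[0,0,0]],[[0,0,0.012],[0,0,0]],[[0,0,0.012],[0,0,0]],[[0,0,0.012],[0,0,0]],[[0,0,0.012],[0,0,0]],[[0,0,0.008],[0,0,0]],[[0,0,0],[0,0,0]],[[0,0,0],[0,0,0]]]'
python3 -c "
from h import *
print(rel((489.1,375.5,26)))"
```

```text
time_s: 16.65
tool_pos: [490.6, 377.0, 29.3]
orientation: [-180.0, 0.0, 83.8]
contact_force: [0.2, 0.6, 0.1]
finger_gap: 1.001
gripper_force: 0.0
(array([-1.6, -1.3,  3.3]), array([-1.7999e+02,  1.0000e-02,  8.3830e+01]), array([-46.,  55.,   7.,  98., -13.,  27., -36.]), 16.65)
```

Close gently after a small correction.

```bash
python3 -m crank '[[[-0.002,-0.001,0.003],[0,0,0]],[[0,0,0],[0,0,0]],[[0,0,0],[0,0,0]]]'
python3 -m crank '[[[0,0,0],[0,0,0]],[[0,0,0],[0,0,0]],[[0,0,0],[0,0,0]],[[0,0,0],[0,0,0]],[[0,0,0],[0,0,0]],[[0,0,0],[0,0,0]],[[0,0,0],[0,0,0]],[[0,0,0],[0,0,0]],[[0,0,0],[0,0,0]],[[0,0,0],[0,0,0]],[[0,0,0],[0,0,0]],[[0,0,0],[0,0,0]]]' 0 20
```

```text
time_s: 16.9
tool_pos: [489.5, 375.1, 26.8]
orientation: [180.0, -0.0, 83.8]
contact_force: [0.4, -0.1, -0.1]
finger_gap: 1.006
gripper_force: 0.0
time_s: 17.9
tool_pos: [489.4, 375.5, 27.0]
orientation: [180.0, -0.0, 83.8]
contact_force: [-0.8, -0.4, 5.9]
finger_gap: 0.661
gripper_force: 20.6
```

```bash
python3 -m crank '[[[0,0,-0.005],[0,0,0]],[[0,0,-0.01],[0,0,0]],[[0,0,-0.02],[0,0,0]],[[0,0,-0.025],[0,0,0]],[[0,0,-0.025],[0,0,0]],[[0,0,-0.025],[0,0,0]],[[0,0,-0.025],[0,0,0]],[[0,0,-0.02],[0,0,0]],[[0,0,-0.005],[0,0,0]],[[0,0,0],[0,0,0]],[[0,0,0],[0,0,0]]]'
python3 -c "
from h import *
print(rel((555,20,101)))"
```

```text
time_s: 18.82
tool_pos: [488.9, 374.8, 185.8]
orientation: [-180.0, 0.0, 83.8]
contact_force: [-0.1, 1.0, -0.6]
finger_gap: 0.662
gripper_force: 21.7
(array([-345.6,  103.9,   85. ]), array([-1.7995e+02,  4.0000e-02,  8.3840e+01]), array([-48.,  42.,  11.,  95., -11.,  44., -38.]), 18.8167)
```

```bash
python3 -m crank '[[[-0.01,0.003,0],[0,0,0]],[[-0.02,0.006,0],[0,0,0]],[[-0.025,0.0075,0],[0,0,0]],[[-0.025,0.0075,0],[0,0,0]],[[-0.025,0.0075,0],[0,0,0]],[[-0.025,0.0075,0],[0,0,0]],[[-0.025,0.0075,0],[0,0,0]],[[-0.025,0.0075,0],[0,0,0]],[[-0.025,0.0075,0],[0,0,0]],[[-0.025,0.0075,0],[0,0,0]],[[-0.025,0.0075,0],[0,0,0]],[[-0.025,0.0075,0],[0,0,0]],[[-0.025,0.0075,0],[0,0,0]],[[-0.025,0.0075,0],[0,0,0]],[[-0.02,0.006,0],[0,0,0]],[[-0.01,0.003,0],[0,0,0]],[[-0.006,0.002,0],[0,0,0]],[[0,0,0],[0,0,0]],[[0,0,0],[0,0,0]]]'
python3 -c "
from h import *
print(rel((555,20,101)))"
```

```text
time_s: 20.4
tool_pos: [558.9, 0.6, 185.8]
orientation: [-179.9, -0.1, 83.9]
contact_force: [-0.2, 1.1, -0.3]
finger_gap: 0.656
gripper_force: 21.7
(array([18.7, -5.9, 84.9]), array([-1.7992e+02, -6.0000e-02,  8.3890e+01]), array([ -8.,  38.,   6., 104.,  -6.,  38.,  -5.]), 20.4)
```

```bash
python3 -m crank '[[[0.006,-0.002,0],[0,0,0]],[[0.007,-0.002,0],[0,0,0]],[[0.006,-0.002,0],[0,0,0]],[[0,0,0.01],[0,0,0]],[[0,0,0.015],[0,0,0]],[[0,0,0.015],[0,0,0]],[[0,0,0.015],[0,0,0]],[[0,0,0.01],[0,0,0]],[[0,0,0],[0,0,0]],[[0,0,0],[0,0,0]],[[0,0,0],[0,0,0]]]'
python3 -c "
from h import *
print(rel((555,20,101)))
im=ctrl.camera('side')[:,:,::-1];im2=ctrl.camera('top')[:,:,::-1]
f=lambda a:cv2.resize(a,(400,400),interpolation=cv2.INTER_CUBIC)
cv2.imwrite('pics/d5.png',np.hstack([f(im[140:240,250:350]),f(im2[160:260,270:370])]))"
```

```text
time_s: 21.32
tool_pos: [556.0, 19.0, 121.8]
orientation: [179.9, -0.0, 83.8]
contact_force: [-0.3, 0.3, -1.1]
finger_gap: 0.662
gripper_force: 21.7
(array([ 0.8, -1.1, 20.8]), array([ 1.7994e+02, -1.0000e-02,  8.3840e+01]), array([-10.,  44.,   5., 108.,  -7.,  29.,  -6.]), 21.3167)
```

View pics/d5.png

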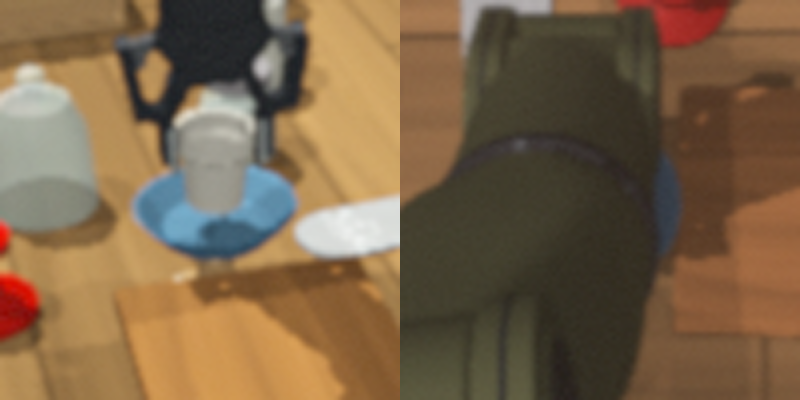

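The side view shows the pot hanging upright over the saucer (rim columns 133–298, pot axis at about 214). I'll check this against the projection.

```bash
python3 -c "
from h import *
g=lambda p:((proj('side',p)-[250,140])*4+1.5).round(1)
print(g((555,20,92)),g((553.5,19.3,92)),g((556,19,95)),g((556,19,157)))
print(ray('side',215.5/4+250-.37,207/4+140-.37,92).round(1))"
```

```text
[215.3 204.5] [213.6 205.2] [216.9 201.4] [214.4 126.9]
[554.2  16.4  92. ]
```

```bash
python3 -m crank '[[[0,-0.001,0.004],[0,0,0]],[[0,0,0.005],[0,0,0]],[[0,0,0.004],[0,0,0]],[[0,0,0.002],[0,0,0]],[[0,0,0.001],[0,0,0]],[[0,0,0.001],[0,0,0]],[[0,0,0],[0,0,0]],[[0,0,0],[0,0,0]]]'
python3 -m crank '[[[0,0,0.001],[0,0,0]],[[0,0,0.001],[0,0,0]],[[0,0,0.001],[0,0,0]],[[0,0,0],[0,0,0]]]'
```

```text
time_s: 22.08
tool_pos: [554.5, 19.0, 104.4]
orientation: [180.0, -0.0, 83.8]
contact_force: [0.6, 0.3, -0.8]
finger_gap: 0.659
gripper_force: 21.7
time_s: 22.42
tool_pos: [554.5, 19.1, 101.2]
orientation: [-180.0, -0.0, 83.8]
contact_force: [-0.1, 0.6, -1.1]
finger_gap: 0.661
gripper_force: 21.7
```

```bash
python3 -m crank '[[[0,0,0.0005],[0,0,0]],[[0,0,0.0005],[0,0,0]],[[0,0,0],[0,0,0]],[[0,0,0],[0,0,0]]]'
```

```text
time_s: 22.75
tool_pos: [554.5, 19.1, 101.0]
orientation: [180.0, -0.0, 83.8]
contact_force: [-1.7, -0.2, 4.8]
finger_gap: 0.659
gripper_force: 21.9
```

```bash
python3 -m crank '[[[0,0,0.0005],[0,0,0]],[[0,0,0.0005],[0,0,0]],[[0,0,0],[0,0,0]],[[0,0,0],[0,0,0]]]'
```

```text
time_s: 23.08
tool_pos: [554.4, 19.1, 100.8]
orientation: [180.0, -0.0, 83.8]
contact_force: [-3.2, 1.4, 12.3]
finger_gap: 0.661
gripper_force: 22.2
```

It's in contact. I'll relieve the load and release.

```bash
python3 -m crank '[[[0,0,-0.0008],[0,0,0]],[[0,0,0],[0,0,0]],[[0,0,0],[0,0,0]]]'
python3 -m crank '[[[0,0,0],[0,0,0]],[[0,0,0],[0,0,0]],[[0,0,0],[0,0,0]],[[0,0,0],[0,0,0]],[[0,0,0],[0,0,0]],[[0,0,0],[0,0,0]],[[0,0,0],[0,0,0]],[[0,0,0],[0,0,0]],[[0,0,0],[0,0,0]]]' 1
python3 -m crank '[[[0,0,-0.005],[0,0,0]],[[0,0,-0.01],[0,0,0]],[[0,0,-0.02],[0,0,0]],[[0,0,-0.03],[0,0,0]],[[0,0,-0.03],[0,0,0]],[[0,0,-0.03],[0,0,0]],[[0,0,-0.02],[0,0,0]],[[-0.03,0,0],[0,0,0]],[[-0.04,0,0],[0,0,0]],[[-0.04,0,0],[0,0,0]],[[-0.04,0,0],[0,0,0]],[[-0.04,0,0],[0,0,0]],[[-0.04,0,0],[0,0,0]],[[-0.03,0,0],[0,0,0]],[[0,0,0],[0,0,0]],[[0,0,0],[0,0,0]]]'
python3 -c "
from h import *
im=ctrl.camera('side')[:,:,::-1];im2=ctrl.camera('top')[:,:,::-1]
f=lambda a:cv2.resize(a,(400,400),interpolation=cv2.INTER_CUBIC)
cv2.imwrite('pics/d6.png',np.hstack([f(im[140:240,250:350]),f(im2[160:260,270:370])]))"
```

```text
time_s: 23.33
tool_pos: [554.5, 19.1, 100.9]
orientation: [180.0, -0.0, 83.8]
contact_force: [-2.9, -0.2, 8.8]
finger_gap: 0.656
gripper_force: 22.1
time_s: 24.08
tool_pos: [554.5, 19.0, 100.1]
orientation: [-180.0, -0.0, 83.8]
contact_force: [0.4, -0.6, -0.3]
finger_gap: 1.001
gripper_force: 0.0
time_s: 25.42
tool_pos: [525.6, -242.1, 246.0]
orientation: [180.0, 0.1, 83.5]
contact_force: [0.8, 0.2, 0.0]
finger_gap: 0.998
gripper_force: 0.0
```

View pics/d6.png

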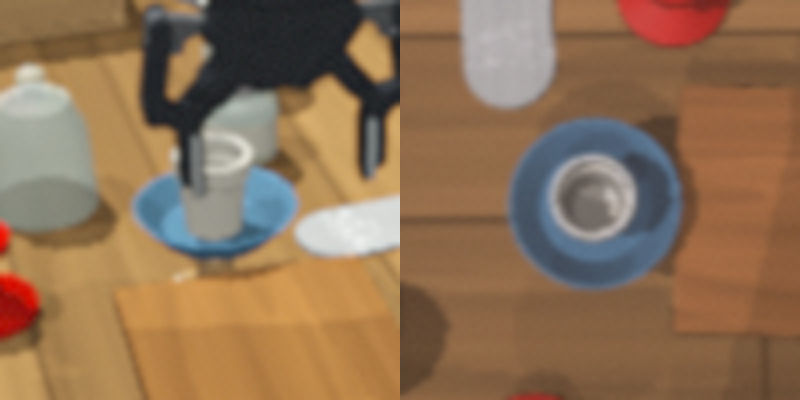

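The pot stands upright in the saucer: in the top view its mouth is at (593.5,198) and the saucer at (595.5,204). One numeric check before handing in.

```bash
python3 -c "
from h import *
g=lambda u,v,z:ray('top',(u-400)/4+270-.37,v/4+160-.37,z).round(1)
p,s=g(593.5,198,136),g(595.5,204,92);print(p,s)
if np.hypot(*(p-s)[:2])<6: print(ctrl.hand_in())"
```

```text
[553.1  20.4 136. ] [555.1  20.8  92. ]
the job is handed in; nothing more can be done
None
```

The job is handed in after about 26 s of robot time: the saucer rests level, about 2 mm off the stand's measured centre, with the pot upright about 2 mm off the saucer's middle and released, and the arm touched nothing else that I could see.

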